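# Set the length pointer and hold the plank out to it

### The arm

A 6-joint arm with a two-finger parallel gripper is mounted at the origin on a cart in front of the work surface, level with it; the furniture and walls round the work are solid. World frame = base frame: x ahead of the robot, y to its left, z up, the work surface at z = 0. Lengths are in m, angles in degrees, forces in N, time in s.
With the tool pointing down it reaches from about 0.25 to 0.725 m from the base axis. Payload 9.7 kg.
Tool frame: the origin (TCP) lies at the very end of the fingers, on their centre line; the grasp point (between the pads) lies 19 mm behind it; z points along the fingers, y is the line along which they close (so a half turn about z gives the same grasp; the last joint's range is limited). The gripper opens to 85 mm and grips with 20 to 120 N. Pads are 22 mm wide; open, the fingers measure 114 mm over their backs; the gripper's body (76 mm by 85 mm) begins 54 mm behind the grasp point. The pads swing forward as they close: fully open they stand 13 mm farther back than shut.
Start: joints at [75.057, 4.979, 10.078, 95.1, 0, 90], TCP at [0.142, 0.531, 0.204] pointing down, gripper open.
Joint ranges: [-179.16, 179.16], [-48.56, 103.87], [-65.8, 70.77], [-126.05, 130.52], [-82.76, 87.17], [-180, 180]. Speed limits (degrees/s): [127.2, 127.2, 147.25, 180, 180, 180].

### API

Orientations are given as [roll, pitch, yaw] about the fixed x, y, z axes, in that order (R = Rz(yaw) Ry(pitch) Rx(roll)).
In Python, from workcell import bot, viewer, finder gives the robot as it stands. The module is installed in compiled form; this text tells all that it offers.
- The arm moves only by the shell command python3 -m inch 'ROWS' [FORCE]. ROWS is JSON, a list that holds one entry, the list of rows, each a list of 7 numbers: the opening in per cent of the stroke, from 0 (shut) to 100 (fully open), then the shift along the tool's x, y, z in mm, then the turn, a rotation vector about the tool's x, y, z in degrees. In form: [[[grip, tx, ty, tz, ax, ay, az], ...]]. A call has 1 to 8 rows; each row shifts and turns the commanded pose from where the row before left it, along the tool's axes as they then stand; what a row does not reach is not made up. A row lasts 1/8 s, in which the tool goes at most 62.5 mm and 10.7 degrees, less where a joint would pass 70% of its speed; a pose out of reach is approached as far as the arm can. A call with a gripper value outside its range is refused whole. The fingers move at their own pace and stop on an object; FORCE is the grip in N (left out, the last holds). Time passes only in rows, so rows that do not move let the fingers close. It gives the time, the measured TCP pose, the force, the opening and the grip force at its end, in the units of the state.
- bot.get_obs(): the state, without advancing time (a new reading comes with each control period).
- viewer.camera(name): name is "side" or "top"; returns a dict with "pixels" (400x640x3 uint8, red, green, blue), "vfov" (degrees; the focal length in pixels is half the picture's height over the tangent of half this angle, whatever the lens; pixels are square), "cx", "cy" (the principal point, pixels), "R" (3x3) and "t" (3): a world point X has camera coordinates R X + t. Camera axes: x right, y down, z forward; pixel columns grow to the right and rows downward; lengths in m; the calibration is good to about 2 mm. A picture is of the moment at which its call begins. There is no depth.
- bot.job_done(): hands the job in; it is judged then, once.
Trained networks look in the newest picture that a camera, given by its name, has taken for a name from the list of things; names that differ only in an ending like _2 or _b are one class to them, and where a whole thing is asked for, a point or a joint stands for the part that bears it (a point fixed in the world has none). Each returns a list of dicts, best first, with "conf" (0 to 1); they miss things now and then, are a little off and sometimes report something else, mostly with a low value. They report only what shows in the picture. A call takes as long as a camera call.
- finder.outline_of(camera, thing): "pixels" (400x640 bool, what is visible of it) and "extent" ([centre column, centre row, width, height] in pixels, round what is visible of it).
- finder.mark_of(camera, thing): "position" ([column, row] in pixels: a listed point, or the origin of a listed thing).
The state is a dict: "time": time; "q": joint angles; "qd": joint speeds; "joint_efforts": joint torques, N m; "ee_pos": TCP position; "tcp_rot": TCP orientation; "wrist_force": force on the tool from outside, world axes, zero at the start; "torque": the same for the moment, N m; "opening": finger opening in m; "grasp_force": force on a finger pad.
Only numpy, scipy, OpenCV 4.12 (cv2) and the standard library are available. Lean on these libraries where they do the work, as an engineer would, in place of code of your own. Each camera call takes 0.05 s, during which the arm holds its last target. There are 200 camera calls.

### The job

Get the plank ready for sawing to length on the cutting stand: push the pointer carriage outward along its rail until it is fully home against the stop, then turn its lever to lock it (knob outward, lever in line with the rail). Then slide the plank straight outward along the support bar, without lifting it off, until its outer end is level with the pointer's tip; so far out it would tip, so keep holding its inner part down, with the plank lying flat and straight on the bar, and finish while still holding it. Leave the other things on the bench alone.

Things in the scene. Friction and masses are not known exactly. Their poses are not given: they have to be found in the camera images.
- stand: steel cutting stand fixed to the bench. Origin on the bench under the outer edge of its support bar; its -y points OUTWARD (the way the plank slides, roughly to the robot's right), its -x roughly to the robot. Foot plate 8 mm high at x -115 to 35, y 0 to 220 mm. Gauge rail parallel to the bar at x = -85 mm, y +10 to -250 mm, top 50 mm up; stop block on it at y -202 to -216 mm, top 75 mm up
- stand_edge (a point): middle of the outer edge of the support bar, on its flat top, 75 mm above the bench; same axes as the stand. The bar is 36 mm wide, 10 mm thick, and runs from here 220 mm inward (+y); under it is only a 16 mm wide web, so fingers can hang down beside the bar
- carriage (a joint): pointer carriage along the gauge rail, m: 0 at the inner end, 0.10 fully home against the stop block; grows as it is pushed outward (stand's -y). About 3 N of friction; stays where it is left. The carriage is a dark steel block 40 mm (x) by 44 mm (y), 50 to 80 mm above the bench
- carriage_back (a point): middle of the carriage's back face, the inner face (towards the stand's +y) that is pushed; 65 mm above the bench
- pointer_tip (a point): tip of the thin steel pointer on the carriage, 84 mm above the bench (level with the plank), same axes as the stand. It points along the stand's +x to the plank's path and ends about 18 mm short of the plank's side. It is the mark: the plank's outer end face must come level with it (same y)
- lever (a joint): lock lever on top of the carriage, rad: 0 = square to the rail, knob towards the robot (stand's -x), free; 1.57 = along the rail, knob outward (stand's -y), locked. Grows counter-clockwise seen from above; hard stops at 0 and 1.57; needs about 1.2 N at the knob and stays where it is left
- lever_knob (a point): middle of the upright round knob of the lock lever, 102 mm above the bench; knob 16 mm across, from 88 to 115 mm above the bench, 42 mm from the pivot
- lever_pivot (a point): on the lever's vertical hinge axis, at the height of the knob's middle; it rides on the carriage
- plank_center (a point): centre (half-way up, 82.5 mm above the bench) of the loose light wood plank, 50x300x15 mm, 0.25 to 0.5 kg, lying flat along the support bar; its y axis is its length, -y outward. At the start it overhangs the bar's outer edge by 70 to 100 mm; past 150 mm it tips unless held
- plank_end (a point): middle of the plank's outer end face (its -y end, half-way up), 150 mm from the plank's centre
- relay_box: small cardboard carton, 45x76x43 mm, standing on the bench beyond the overhang of the plank
- paint_tin: small dark paint tin, 77 mm across, 77 mm high, standing on the bench on the robot's side of the support bar
- fuse_box: small cardboard carton, 50x91x56 mm, at the right of the bench

How it is judged:
By the outcome, as a careful person would: the job done as asked, in the order asked, and still so for the second after the job is handed in, while the arm keeps its last pose, push and grip.
It also fails if it takes over 56 s, if anything falls off the work surface, if the arm or the gripper's body presses on something with over 40 N, if the wrist force passes 120 N, or if a joint passes its speed limit or range.

## Working session

There is one attempt and no reset: what is moved stays moved. The work goes in short steps, Python scripts to look and compute and a shell command to move; the robot and the scene stay as the last step left them, time stands still between calls to the robot, and variables do not carry over. Pictures are saved under pics/ and viewed, at most 10 in all, crops included, and the job is handed in when it is done.

```bash
mkdir -p pics
cat > h.py <<'E'
import numpy as np, cv2
from workcell import bot, viewer, finder
def K(c):
    f=200/np.tan(np.radians(c["vfov"])/2); return f,c["cx"],c["cy"]
def ray(c,p):
    f,cx,cy=K(c);R=np.array(c["R"]);t=np.array(c["t"])
    return -R.T@t, R.T@np.array([(p[0]-cx)/f,(p[1]-cy)/f,1])
def atz(c,p,z):
    o,d=ray(c,p); return o+d*(z-o[2])/d[2]
def proj(c,X):
    f,cx,cy=K(c);P=np.array(c["R"])@np.array(X)+np.array(c["t"]); return np.array([cx+f*P[0]/P[2],cy+f*P[1]/P[2]])
E
python3 - <<'E'
from h import *
Z=dict(stand=0,stand_edge=.075,carriage_back=.065,pointer_tip=.084,lever_knob=.102,lever_pivot=.102,plank_center=.0825,plank_end=.0825,relay_box=None,paint_tin=None,fuse_box=None)
for n in("top","side"):
    c=viewer.camera(n); cv2.imwrite(f"pics/{n}0.png",c["pixels"][:,:,::-1])
    print(n,(-np.array(c["R"]).T@np.array(c["t"])).round(3))
    for k,z in Z.items():
        for r in finder.mark_of(n,k)[:1]:
            print(k,round(r["conf"],2),np.round(r["position"]),atz(c,r["position"],0.03 if z is None else z).round(3))
o=bot.get_obs();print(o["ee_pos"],o["tcp_rot"],o["wrist_force"],o["time"],o["opening"])
E
```

```text
top [ 0.458 -0.094  1.206]
stand 0.74 [291. 204.] [0.6   0.014 0.   ]
stand_edge 0.65 [286. 204.] [0.591 0.019 0.075]
carriage_back 0.57 [301. 234.] [ 0.508 -0.023  0.065]
pointer_tip 0.85 [314. 223.] [ 0.54  -0.057  0.084]
lever_knob 0.67 [313. 258.] [ 0.444 -0.057  0.102]
lever_pivot 0.63 [310. 238.] [ 0.499 -0.048  0.102]
plank_center 0.98 [265. 200.] [0.603 0.077 0.083]
plank_end 0.8 [318. 211.] [ 0.573 -0.068  0.083]
relay_box 0.72 [333. 169.] [ 0.702 -0.111  0.03 ]
fuse_box 0.71 [430. 226.] [ 0.537 -0.388  0.03 ]
side [ 0.176 -1.085  0.97 ]
stand 0.71 [350. 298.] [ 0.551 -0.408  0.   ]
stand_edge 0.91 [308. 183.] [0.596 0.02  0.075]
carriage_back 0.63 [287. 199.] [ 0.508 -0.024  0.065]
pointer_tip 0.87 [301. 196.] [ 0.549 -0.047  0.084]
lever_knob 0.5 [272. 201.] [ 0.45  -0.057  0.102]
lever_pivot 0.63 [285. 198.] [ 0.491 -0.062  0.102]
plank_center 0.97 [307. 171.] [0.614 0.069 0.083]
plank_end 0.61 [316. 201.] [ 0.583 -0.085  0.083]
relay_box 0.72 [356. 220.] [ 0.688 -0.16   0.03 ]
paint_tin 0.97 [247. 181.] [0.427 0.161 0.03 ]
fuse_box 0.65 [347. 295.] [ 0.537 -0.416  0.03 ]
[0.14183262 0.53142827 0.20371235] [1.79994499e+02 4.67500861e-04 1.65058258e+02] [-0.70459884 -0.03661399  0.28657358] 1.2 0.0855636217703014
```

View pics/top0.png

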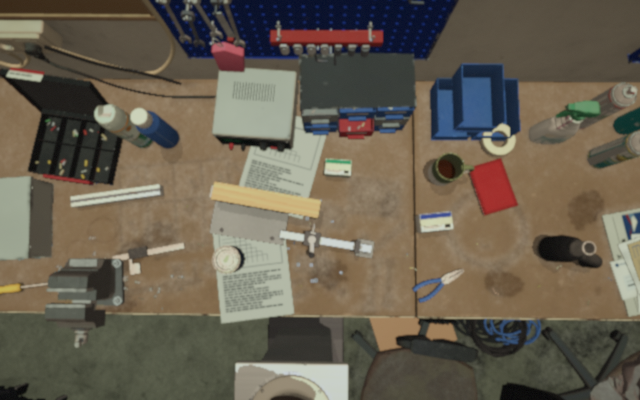

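View pics/side0.png

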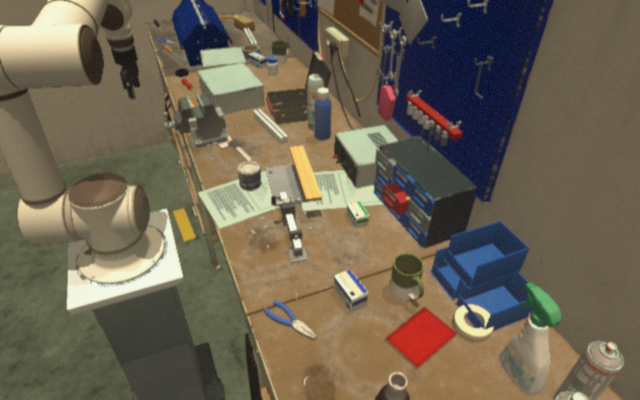

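The top view shows the plank from (211,192) to (320,208), with the carriage and pointer at about (311,238) and the stop at (366,248). In the side view the plank is at (305,172), the carriage at (286,198) and the stop at (297,255). The direct projections agree to about 1 cm, so next I'll fit one stand, carriage and plank model to both views.

```bash
cat > fit.py <<'E'
from h import *
from scipy.optimize import least_squares
def T(p,s):  # stand->world
    c,n=np.cos(p[2]),np.sin(p[2]); return np.array([p[0]+c*s[0]-n*s[1],p[1]+n*s[0]+c*s[1],s[2]])
# p: x,y,yaw, carr_back_y, lever ang, plank cx, cy, dyaw, tip dy, 
def pts(p):
    by=p[3]; pv=np.array([-.085,by-.022]); a=np.pi+p[4]; k=pv+.042*np.array([np.cos(a),np.sin(a)])
    e=np.array([p[5]+.15*np.sin(p[7]),p[6]-.15*np.cos(p[7])])
    s=dict(stand_edge=(0,0,.075),carriage_back=(-.085,by,.065),pointer_tip=(-.043,by-.022+p[8],.084),
     lever_pivot=(*pv,.102),lever_knob=(*k,.102),plank_center=(p[5],p[6],.0825),plank_end=(*e,.0825))
    return {n:T(p,v) for n,v in s.items()}
def measure():
    cs={};ob=[]
    for n in("top","side"):
        cs[n]=viewer.camera(n)
        for k in("stand_edge","carriage_back","pointer_tip","lever_pivot","lever_knob","plank_center","plank_end"):
            r=finder.mark_of(n,k)
            if r and r[0]["conf"]>.4: ob.append((n,k,np.array(r[0]["position"])))
    return cs,ob
E
python3 - <<'E'
from fit import *
cs,ob=measure()
for n in cs:
    r=finder.outline_of(n,"plank_center")[0]; m=r["pixels"].astype(np.uint8)
    cn=max(cv2.findContours(m,0,2)[0],key=cv2.contourArea); b=cv2.boxPoints(cv2.minAreaRect(cn)); 
    print(n,r["conf"],[atz(cs[n],q,.09)[:2].round(3).tolist() for q in b])
def f(p):
    P=pts(p); r=np.concatenate([proj(cs[n],P[k])-q for n,k,q in ob]); return np.r_[r,p[4]/.1,p[5]/.004,p[7]/.03,p[8]/.003,(p[3]+.058)/.01]
s=least_squares(f,[.593,.019,-.2,-.058,0,0,.06,0,0],loss="soft_l1"); p=s.x; print(p.round(4)); np.save("p.npy",p)
P=pts(p)
for n,k,q in ob: print(n,k,(proj(cs[n],P[k])-q).round(1))
for k in P: print(k,P[k].round(3))
for n in cs:
    c=cs[n];u0,v0=(200,165) if n=="top" else(230,130); S=4
    im=cv2.resize(c["pixels"][v0:v0+140,u0:u0+190,::-1],None,fx=S,fy=S,interpolation=cv2.INTER_CUBIC)
    d=lambda L,col:cv2.polylines(im,[np.array([(proj(c,X)-(u0,v0)+.5)*S for X in L]).round().astype(int)],True,col,1)
    d([T(p,(x,y,.05)) for x,y in[(-.075,.01),(-.095,.01),(-.095,-.25),(-.075,-.25)]],(0,255,0))
    d([T(p,(x,y,.008)) for x,y in[(-.115,0),(.035,0),(.035,.22),(-.115,.22)]],(255,255,0))
    d([T(p,(x,y,.075)) for x,y in[(-.095,-.202),(-.075,-.202),(-.075,-.216),(-.095,-.216)]],(255,0,0))
    d([T(p,(x,y,.08)) for x,y in[(-.105,p[3]),(-.065,p[3]),(-.065,p[3]-.044),(-.105,p[3]-.044)]],(0,0,255))
    d([T(p,(p[5]+x-y*np.sin(p[7]),p[6]+y,.09)) for x,y in[(-.025,-.15),(.025,-.15),(.025,.15),(-.025,.15)]],(255,0,255))
    cv2.imwrite(f"pics/fit_{n}.png",im)
E
```

```text
top 0.77 [[0.598, 0.226], [0.654, 0.219], [0.604, -0.08], [0.549, -0.071]]
side 0.97 [[0.595, 0.21], [0.654, 0.223], [0.6, -0.09], [0.55, -0.096]]
[ 5.946e-01  1.200e-02 -2.086e-01 -5.990e-02  1.994e-01  5.000e-04
  6.230e-02 -5.000e-03 -2.400e-03]
top stand_edge [-0.   0.4]
top carriage_back [ 1.2 -0. ]
top pointer_tip [-1.4 -1.8]
top lever_pivot [-0.1 -0.9]
top lever_knob [-1.3 -0.6]
top plank_center [ 0.2 -0.4]
top plank_end [ 0.2 -1.9]
side stand_edge [ 3.4 -0.2]
side carriage_back [-2.6  1. ]
side pointer_tip [-0.3  1.3]
side lever_pivot [-0.3  0.7]
side lever_knob [-1.   1.3]
side plank_center [-0.8  1.4]
side plank_end [-3.3 -0.5]
stand_edge [0.595 0.012 0.075]
carriage_back [ 0.499 -0.029  0.065]
pointer_tip [ 0.535 -0.062  0.084]
lever_pivot [ 0.494 -0.05   0.102]
lever_knob [ 0.452 -0.05   0.102]
plank_center [0.608 0.073 0.082]
plank_end [ 0.576 -0.074  0.082]
```

View pics/fit_top.png

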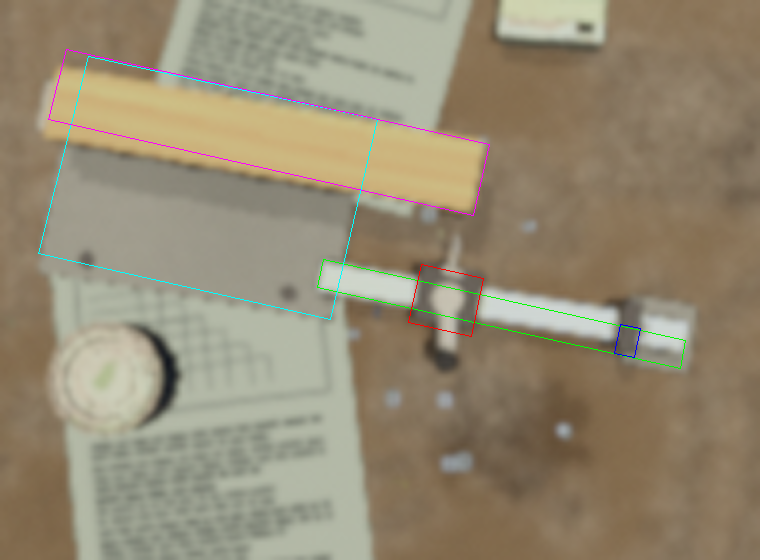

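The top overlay shows a good position but a yaw about 2.5° too steep. The real rail runs from (321,274) to (690,334) in the crop. I'll refit using hand-picked edge points together with the marks.

```bash
cat > fit2.py <<'E'
from fit import *
def mp(u,v): return np.array([u/4+200-.5,v/4+165-.5])
E
python3 - <<'E'
from fit2 import *
c=viewer.camera("top"); im=c["pixels"]; hsv=cv2.cvtColor(im,cv2.COLOR_RGB2HSV)
m=((hsv[...,0]>12)&(hsv[...,0]<28)&(hsv[...,1]>85)&(hsv[...,2]>150)).astype(np.uint8); m[:180]=0;m[225:]=0;m[:,:205]=0;m[:,325:]=0
cn=max(cv2.findContours(m,0,2)[0],key=cv2.contourArea); print(cv2.minAreaRect(cn),cv2.contourArea(cn))
w=((im.min(2)>175)&(hsv[...,1]<40)).astype(np.uint8); w[:225]=0;w[252:]=0;w[:,:282]=0;w[:,375:]=0
v,u=np.nonzero(w);print("rail",len(u),cv2.fitLine(np.stack([u,v],1).astype(np.float32),1,0,.01,.01).ravel())
man=[(mp(321,274),(-.085,.01,.05)),(mp(690,334),(-.085,-.25,.05)),(mp(332,318),(-.115,0,.008))]
def f(p):
    r=[proj(c,T(p,s))-q for q,s in man]
    pk=lambda x,y:T(p,(p[5]+x,p[6]+y,.09))
    r+=[proj(c,pk(.025,-.15))-mp(487,145),proj(c,pk(-.025,-.15))-mp(475,212),proj(c,pk(-.025,.15))-mp(44,135)]
    r+=[proj(c,T(p,(-.043,p[3]-.022+p[8],.084)))-mp(457,235)]
    return np.r_[np.concatenate(r),p[4],p[5]/.002,p[7]/.01,p[8]/.001,(p[3]+.058)/.002]
s=least_squares(f,[.593,.019,-.17,-.058,0,0,.06,0,0]);p=s.x;print(p.round(4),np.degrees(p[2]));print(f(p).round(1)); np.save("p.npy",p)
P=pts(p)
for k in P: print(k,P[k].round(3))
for s in[(-.085,-.03,.1),(-.085,-.158,.1)]: print(T(p,s).round(3))
o=bot.get_obs(); print(o["time"])
cc=viewer.camera("side");u0,v0=(230,130);S=4
img=cv2.resize(cc["pixels"][v0:v0+140,u0:u0+190,::-1],None,fx=S,fy=S,interpolation=cv2.INTER_CUBIC)
def d(L,col):cv2.polylines(img,[np.array([(proj(cc,X)-(u0,v0)+.5)*S for X in L]).round().astype(int)],True,col,1)
d([T(p,(x,y,.05)) for x,y in[(-.075,.01),(-.095,.01),(-.095,-.25),(-.075,-.25)]],(0,255,0))
d([T(p,(x,y,.008)) for x,y in[(-.115,0),(.035,0),(.035,.22),(-.115,.22)]],(255,255,0))
d([T(p,(x,y,.08)) for x,y in[(-.105,p[3]),(-.065,p[3]),(-.065,p[3]-.044),(-.105,p[3]-.044)]],(0,0,255))
d([T(p,(p[5]+x,p[6]+y,.09)) for x,y in[(-.025,-.15),(.025,-.15),(.025,.15),(-.025,.15)]],(255,0,255))
cv2.imwrite("pics/fit_side2.png",img)
E
```

```text
((265.53936767578125, 198.98114013671875), (109.36406707763672, 19.11078643798828), 9.940572738647461) 1790.0
rail 442 [9.8639423e-01 1.6439709e-01 2.9928217e+02 2.3688033e+02]
[ 0.595   0.0146 -0.1626 -0.0582 -0.     -0.0015  0.0601  0.     -0.    ] -9.31740063376959
[ 0.1 -0.  -0.7  1.   0.5  0.5  0.1 -1.3 -0.1 -0.1  0.1  0.5 -0.1 -0.4
 -0.  -0.7  0.  -0.  -0.1]
stand_edge [0.595 0.015 0.075]
carriage_back [ 0.502 -0.029  0.065]
pointer_tip [ 0.54  -0.058  0.084]
lever_pivot [ 0.498 -0.051  0.102]
lever_knob [ 0.457 -0.044  0.102]
plank_center [0.603 0.074 0.082]
plank_end [ 0.579 -0.074  0.082]
[ 0.506 -0.001  0.1  ]
[ 0.486 -0.128  0.1  ]
2.15
```

View pics/fit_side2.png

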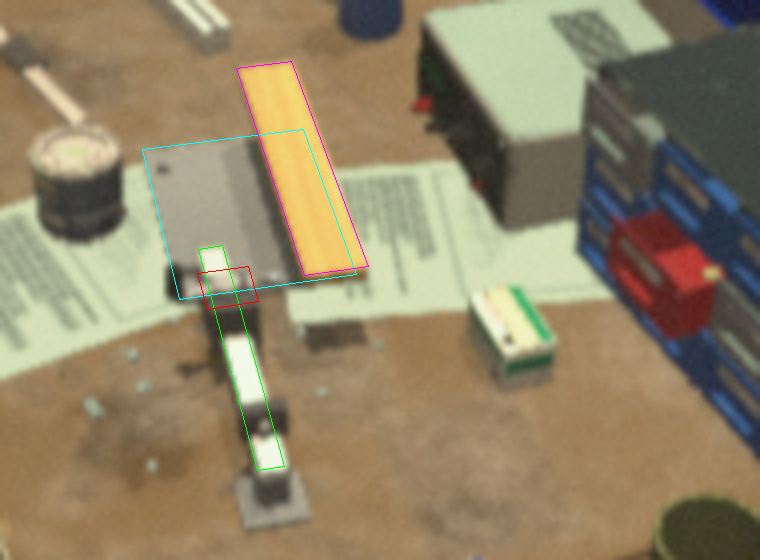

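The side overlay of the refit matches the plank exactly, and the rail to about 2 mm, at a stand yaw of about -9.5°. I'll turn the tool to the stand axes (tool x = stand +y, tool y = stand +x) with the gripper shut.

```bash
cat > where.py <<'E'
from h import *
import sys
from fit import T
p=np.load("p.npy"); o=bot.get_obs(); c,n=np.cos(p[2]),np.sin(p[2]); e=np.array(o["ee_pos"]); d=e[:2]-p[:2]
y=np.radians(o["tcp_rot"][2])
print("t",round(o["time"],2),"stand mm",[round(1e3*v,1) for v in(c*d[0]+n*d[1],-n*d[0]+c*d[1],e[2])],"rot",np.round(o["tcp_rot"],1),"F",np.round(o["wrist_force"],1),"open",round(1e3*o["opening"],1),"grip",o["grasp_force"])
if len(sys.argv)>1:
    w=T(p,np.array([float(v) for v in sys.argv[1:4]])/1e3)-e
    print("tool shift mm",[round(1e3*v,1) for v in(np.cos(y)*w[0]+np.sin(y)*w[1],np.sin(y)*w[0]-np.cos(y)*w[1],-w[2])])
E
python3 -m inch '[[[0,0,0,0,0,0,10.55],[0,0,0,0,0,0,10.55],[0,0,0,0,0,0,10.55],[0,0,0,0,0,0,10.55],[0,0,0,0,0,0,10.55],[0,0,0,0,0,0,10.55],[0,0,0,0,0,0,10.55],[0,0,0,0,0,0,10.55]]]' 40; python3 where.py -85 -24 190
```

```text
time: 3.2
ee_pos: [0.1418, 0.5314, 0.2037]
tcp_rot: [-180.0, 0.0, 80.3]
wrist_force: [-0.6, 0.6, 0.1]
opening: -0.0001
grasp_force: 0.0
t 3.2 stand mm [np.float64(-530.9), np.float64(436.6), np.float64(203.7)] rot [-180.     0.    80.3] F [-0.6  0.6  0.1] open -0.1 grip 0.0
tool shift mm [np.float64(-457.7), np.float64(448.8), np.float64(13.7)]
```

```bash
python3 -m inch '[[[0,-38,37.4,0,0,0,0],[0,-38,37.4,0,0,0,0],[0,-38,37.4,0,0,0,0],[0,-38,37.4,0,0,0,0],[0,-38,37.4,0,0,0,0],[0,-38,37.4,0,0,0,0]]]' >/dev/null; python3 -m inch '[[[0,-38,37.4,0,0,0,0],[0,-38,37.4,0,0,0,0],[0,-38,37.4,0,0,0,0],[0,-38,37.4,0,0,0,0],[0,-38,37.4,0,0,0,0],[0,-38,37.4,13,0,0,0],[0,0,0,0,0,0,0]]]' >/dev/null;  python3 where.py -85 -24 60
```

```text
t 4.83 stand mm [np.float64(-81.1), np.float64(-22.0), np.float64(189.0)] rot [-179.9    0.    80.4] F [-1.2  0.3  0.8] open -0.2 grip 0.0
tool shift mm [np.float64(-2.0), np.float64(-3.9), np.float64(129.0)]
```

```bash
python3 -m inch '[[[0,0,-4,40,0,0,0],[0,0,0,40,0,0,0],[0,0,0,30,0,0,0],[0,0,0,19,0,0,0],[0,0,0,0,0,0,0]]]' >/dev/null; python3 where.py -85 -27 60
python3 - <<'E'
from h import *
for n,u0,v0 in(("top",230,170),("side",230,130)):
    c=viewer.camera(n); cv2.imwrite(f"pics/a_{n}.png",cv2.resize(c["pixels"][v0:v0+120,u0:u0+160,::-1],None,fx=2.5,fy=2.5,interpolation=cv2.INTER_CUBIC))
cv2.imwrite("pics/a.png",np.hstack([cv2.imread("pics/a_top.png"),cv2.imread("pics/a_side.png")]))
E
```

```text
t 5.45 stand mm [np.float64(-87.0), np.float64(-19.3), np.float64(61.1)] rot [-179.9    0.    80.7] F [-0.1  0.6  0.7] open 0.2 grip 0.0
tool shift mm [np.float64(-7.7), np.float64(2.0), np.float64(1.1)]
```

View pics/a.png

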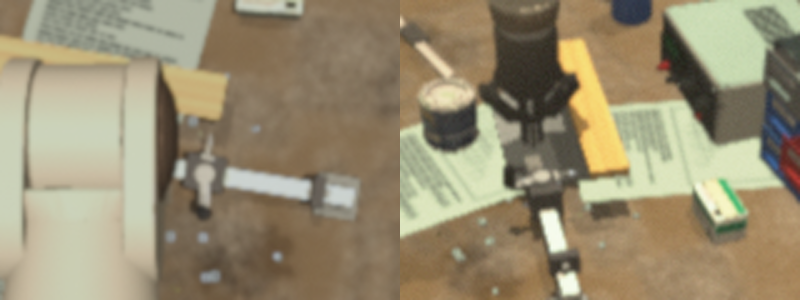

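The side crop shows the shut fingers at (530,125), right behind the carriage block at (540,180) and above the rail, clear of the plank. I'll push outward.

```bash
python3 -m inch '[[[0,-12,1,0,0,0,0],[0,-10,1,0,0,0,0],[0,-8,0,0,0,0,0],[0,-10,0,0,0,0,0],[0,-12,0,0,0,0,0],[0,-14,0,0,0,0,0],[0,-14,0,0,0,0,0],[0,-14,0,0,0,0,0]]]' >/dev/null; python3 where.py;python3 -m inch '[[[0,-10,0,0,0,0,0],[0,-6,0,0,0,0,0],[0,-4,0,0,0,0,0],[0,-3,0,0,0,0,0],[0,-3,0,0,0,0,0]]]' ; python3 where.py
```

```text
t 6.55 stand mm [np.float64(-83.8), np.float64(-114.1), np.float64(62.4)] rot [ 1.799e+02 -1.000e-01  8.070e+01] F [1.2 4.2 5.8] open 0.1 grip 2.6734594255685806
time: 7.18
ee_pos: [0.4898, -0.1099, 0.0624]
tcp_rot: [179.9, -0.0, 80.7]
wrist_force: [2.3, 2.1, 5.8]
opening: 0.0001
grasp_force: 2.5
t 7.17 stand mm [np.float64(-83.6), np.float64(-139.9), np.float64(62.4)] rot [179.9  -0.   80.7] F [2.3 2.1 5.8] open 0.1 grip 2.4894297122955322
```

```bash
python3 -m inch '[[[0,-3,0,0,0,0,0],[0,-2,0,0,0,0,0],[0,-2,0,0,0,0,0]]]' | grep -E "ee_pos|wrist"; python3 -m inch '[[[0,-2,0,0,0,0,0],[0,-2,0,0,0,0,0]]]' | grep -E "ee_pos|wrist";python3 -m inch '[[[0,-2,0,0,0,0,0],[0,0,0,0,0,0,0]]]' | grep -E "ee_pos|wrist"; python3 where.py
```

```text
ee_pos: [0.4887, -0.1168, 0.0624]
wrist_force: [3.2, 2.5, 5.4]
ee_pos: [0.4882, -0.1207, 0.0624]
wrist_force: [3.4, 4.0, 4.1]
ee_pos: [0.4878, -0.1229, 0.0624]
wrist_force: [1.9, 1.3, 5.2]
t 8.05 stand mm [np.float64(-83.5), np.float64(-153.0), np.float64(62.4)] rot [179.9  -0.   80.7] F [1.9 1.3 5.2] open 0.2 grip 2.5510601699352264
```

```bash
python3 -m inch '[[[0,-2,0,0,0,0,0],[0,-2,0,0,0,0,0]]]' | grep -E "ee_pos|wrist"; python3 -m inch '[[[0,-2,0,0,0,0,0],[0,-2,0,0,0,0,0]]]' | grep -E "ee_pos|wrist";python3 -m inch '[[[0,-2,0,0,0,0,0],[0,0,0,0,0,0,0]]]' | grep -E "ee_pos|wrist"; python3 where.py
python3 - <<'E'
from h import *
for n,u0,v0 in(("top",270,170),("side",230,150)):
    c=viewer.camera(n); cv2.imwrite(f"pics/b_{n}.png",cv2.resize(c["pixels"][v0:v0+140,u0:u0+130,::-1],None,fx=3,fy=3,interpolation=cv2.INTER_CUBIC))
cv2.imwrite("pics/b.png",np.hstack([cv2.imread("pics/b_top.png"),cv2.imread("pics/b_side.png")]))
E
```

```text
ee_pos: [0.4872, -0.1266, 0.0624]
wrist_force: [2.2, 2.8, 5.3]
ee_pos: [0.4865, -0.1306, 0.0624]
wrist_force: [3.3, 2.3, 4.5]
ee_pos: [0.4862, -0.1327, 0.0624]
wrist_force: [2.3, 2.1, 4.9]
t 8.8 stand mm [np.float64(-83.5), np.float64(-163.0), np.float64(62.4)] rot [179.9  -0.   80.7] F [2.3 2.1 4.9] open -0.0 grip 2.5149866938591003
```

View pics/b.png

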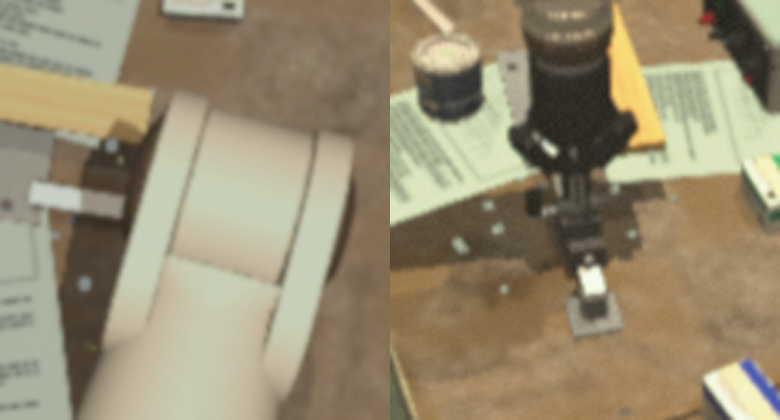

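The side crop shows the carriage block at (585,245) right next to the stop at (590,280). The force is still only about 3 N, so there's no hard contact yet and I'll keep going.

```bash
for i in 1; do python3 -m inch '[[[0,-2,0,0,0,0,0],[0,-1,0,0,0,0,0]]]' | grep -E "ee_pos|wrist"; python3 -m inch '[[[0,-2,0,0,0,0,0],[0,-1,0,0,0,0,0]]]' | grep -E "ee_pos|wrist"; python3 where.py
python3 - <<'E'
from fit import *
p=np.load("p.npy")
for n in("side","top"):
  c=viewer.camera(n)
  for k,z in(("carriage_back",.065),("pointer_tip",.084),("lever_pivot",.102),("lever_knob",.102)):
    for r in finder.mark_of(n,k)[:1]:
        w=atz(c,r["position"],z);d=w[:2]-p[:2];a,b=np.cos(p[2]),np.sin(p[2])
        print(n,k,round(r["conf"],2),np.round([1e3*(a*d[0]+b*d[1]),1e3*(-b*d[0]+a*d[1])],1))
E
done
```

```text
ee_pos: [0.4857, -0.1355, 0.0624]
wrist_force: [2.3, 3.1, 5.2]
ee_pos: [0.4852, -0.1385, 0.0624]
wrist_force: [3.1, 2.9, 5.6]
t 9.4 stand mm [np.float64(-83.6), np.float64(-168.8), np.float64(62.4)] rot [179.9  -0.   80.7] F [3.1 2.9 5.6] open 0.0 grip 2.5567299127578735
side carriage_back 0.56 [ -77.7 -132.7]
side pointer_tip 0.68 [ -39.2 -153.8]
side lever_pivot 0.52 [ -88.1 -160.4]
side lever_knob 0.45 [-126.  -176.6]
```

```bash
cat > ov.py <<'E'
from fit import *
import sys
p=np.load("p.npy")
def ov(n,u0,v0,w,h,S,boxes,dots,f):
    c=viewer.camera(n); im=cv2.resize(c["pixels"][v0:v0+h,u0:u0+w,::-1],None,fx=S,fy=S,interpolation=cv2.INTER_CUBIC)
    q=lambda X:((proj(c,X)-(u0,v0)+.5)*S).round().astype(int)
    for x0,x1,y0,y1,z,col in boxes: cv2.polylines(im,[np.array([q(T(p,(x/1e3,y/1e3,z/1e3))) for x,y in((x0,y0),(x1,y0),(x1,y1),(x0,y1))])],True,col,1)
    for X in dots: cv2.circle(im,tuple(int(v) for v in q(X)),3,(255,0,255),1)
    cv2.imwrite(f,im)
E
python3 - <<'E'
from ov import *
ov("side",250,165,100,100,6,[(-105,-65,-158,-202,80,(0,0,255)),(-95,-75,-202,-216,75,(255,0,0)),(-95,-75,10,-250,50,(0,255,0))],[np.array(bot.get_obs()["ee_pos"])],"pics/c.png")
E
```

```text
(no output)
```

View pics/c.png

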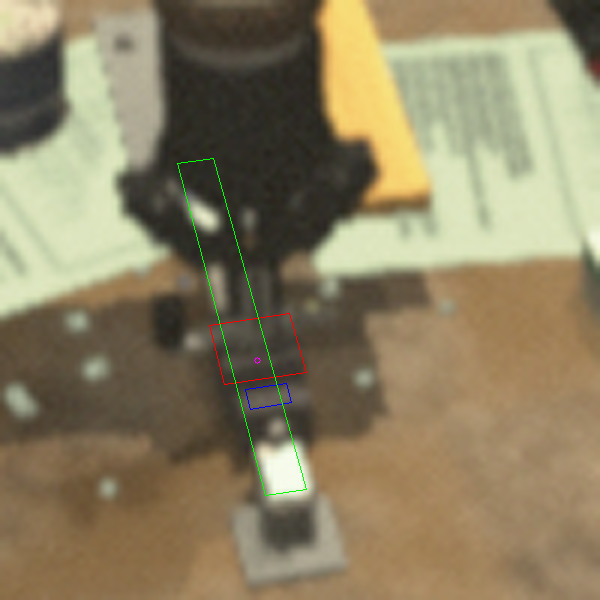

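The crop shows the carriage near the home outline at about (255,345) and the knob at (168,320), which is y of about -177. The finger position disagrees by about 1 to 2 cm, though. I'll back straight off and look at it clear of the arm.

```bash
python3 -m inch '[[[0,20,0,0,0,0,0],[0,20,0,0,0,0,0],[0,0,0,0,0,0,0]]]' >/dev/null; python3 where.py; python3 -m inch '[[[0,0,0,-40,0,0,0],[0,0,0,-60,0,0,0],[0,50,0,0,0,0,0],[0,55,0,0,0,0,0],[0,55,0,0,0,0,0],[0,0,0,0,0,0,0]]]' >/dev/null; python3 where.py
python3 - <<'E'
from ov import *
a,b=np.cos(p[2]),np.sin(p[2])
for n in("side","top"):
  c=viewer.camera(n)
  for k,z in(("carriage_back",.065),("pointer_tip",.084),("lever_pivot",.102),("lever_knob",.102),("plank_end",.0825)):
    for r in finder.mark_of(n,k)[:1]:
        d=atz(c,r["position"],z)[:2]-p[:2]
        print(n,k,round(r["conf"],2),np.round(r["position"],1),np.round([1e3*(a*d[0]+b*d[1]),1e3*(-b*d[0]+a*d[1])],1))
B=[(-105,-65,-158,-202,80,(0,0,255)),(-95,-75,-202,-216,75,(255,0,0)),(-95,-75,10,-250,50,(0,255,0))]
ov("side",250,165,80,100,5,B,[],"pics/d1.png");ov("top",300,190,80,100,5,B,[],"pics/d2.png")
cv2.imwrite("pics/d.png",np.hstack([cv2.imread("pics/d1.png"),cv2.imread("pics/d2.png")]))
E
```

```text
t 10.32 stand mm [np.float64(-84.0), np.float64(-128.1), np.float64(62.4)] rot [179.9  -0.   80.7] F [-0.2  2.6  6.5] open -0.3 grip 3.2772744074463844
t 11.07 stand mm [np.float64(-84.7), np.float64(33.7), np.float64(161.0)] rot [-179.9    0.    80.9] F [0.8 1.2 0.1] open -0.3 grip 0.0
side carriage_back 0.68 [291.2 214.2] [ -78.9 -125.9]
side pointer_tip 0.57 [304.1 209.6] [ -40.6 -135.2]
side lever_pivot 0.61 [285.  208.6] [ -98.6 -139.1]
side lever_knob 0.46 [275.1 211.3] [-129.  -144.8]
side plank_end 0.96 [313.1 199.4] [ -3.4 -92. ]
top carriage_back 0.71 [322.2 238.9] [ -81.4 -110.4]
top pointer_tip 0.79 [330.6 226.8] [ -45.6 -127.6]
top lever_pivot 0.62 [329.7 241.1] [ -84.9 -131.7]
top lever_knob 0.52 [330.9 259.9] [-133.4 -143.4]
top plank_end 0.7 [317.4 211. ] [ -9.  -84.5]
```

View pics/d.png

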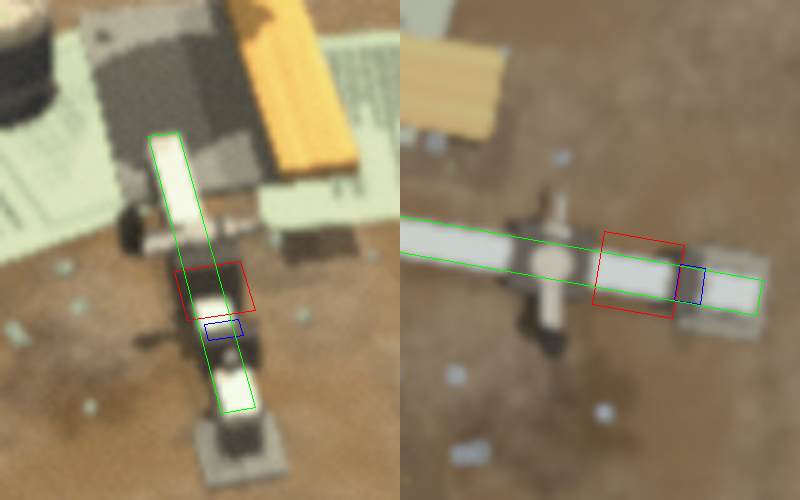

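The retreat dragged the carriage back: it is now at y of about -137 (about 0.057), visible at (550,260) in the right crop. So the fingers were riding on it, not behind it. I'll find the true fingertip height by touching the rail top, which is known to be 50 mm up.

```bash
python3 -m inch '[[[0,-25,0,45,0,0,0],[0,-25,0,45,0,0,0],[0,0,0,10,0,0,0],[0,0,0,0,0,0,0]]]' >/dev/null; python3 where.py; for i in 1; do python3 -m inch '[[[0,0,0,3,0,0,0],[0,0,0,1,0,0,0]]]'|grep -E "ee_pos|wrist"; python3 -m inch '[[[0,0,0,3,0,0,0],[0,0,0,1,0,0,0]]]'|grep -E "ee_pos|wrist"; python3 -m inch '[[[0,0,0,2,0,0,0],[0,0,0,0,0,0,0]]]'|grep -E "ee_pos|wrist"; done
```

```text
t 12.28 stand mm [np.float64(-84.3), np.float64(-18.3), np.float64(62.0)] rot [-180.    -0.    80.6] F [-0.5  0.7  0.4] open 0.1 grip 0.0
ee_pos: [0.5096, 0.0104, 0.0588]
wrist_force: [0.5, -0.2, 0.2]
ee_pos: [0.5088, 0.0101, 0.0536]
wrist_force: [0.8, -0.2, -1.2]
ee_pos: [0.5087, 0.0099, 0.0515]
wrist_force: [0.5, -0.6, 0.2]
```

```bash
for i in 1; do python3 -m inch '[[[0,0,0,4,0,0,0],[0,0,0,0,0,0,0]]]'|grep -E "ee_pos|wrist"; python3 -m inch '[[[0,0,0,4,0,0,0],[0,0,0,0,0,0,0]]]'|grep -E "ee_pos|wrist"; python3 -m inch '[[[0,0,0,3,0,0,0],[0,0,0,0,0,0,0]]]'|grep -E "ee_pos|wrist";  done; python3 where.py
```

```text
ee_pos: [0.5086, 0.0099, 0.0472]
wrist_force: [0.2, -0.1, -0.0]
ee_pos: [0.5086, 0.0099, 0.0433]
wrist_force: [-0.4, -0.6, 0.4]
ee_pos: [0.5087, 0.0099, 0.0404]
wrist_force: [-0.4, 0.7, 0.2]
t 13.78 stand mm [np.float64(-84.4), np.float64(-18.6), np.float64(40.4)] rot [-180.     0.    80.7] F [-0.4  0.7  0.2] open 0.1 grip 0.0
```

Confirmed: the shut fingertips end about 17.6 mm above the reported TCP, since reported 62.4 matches riding on the 80 mm block top, and the rail isn't touched at 40. I'll set the reported height to 48 (tips about 66) and push again.

```bash
python3 -m inch '[[[0,-10,0,-8,0,0,0],[0,-25,0,0,0,0,0],[0,-25,0,0,0,0,0],[0,-15,0,0,0,0,0],[0,-10,0,0,0,0,0],[0,-8,0,0,0,0,0],[0,-8,0,0,0,0,0],[0,-8,0,0,0,0,0]]]' >/dev/null; python3 where.py; python3 -m inch '[[[0,-8,0,0,0,0,0],[0,-6,0,0,0,0,0],[0,-3,0,0,0,0,0]]]' | grep wrist; python3 where.py;  python3 -m inch '[[[0,-2,0,0,0,0,0],[0,-1,0,0,0,0,0]]]' | grep wrist; python3 where.py
```

```text
t 14.78 stand mm [np.float64(-84.0), np.float64(-127.6), np.float64(48.9)] rot [180.   -0.   80.7] F [1.3 4.2 3. ] open -0.3 grip 1.7613257467746735
wrist_force: [2.5, 2.8, 1.5]
t 15.15 stand mm [np.float64(-84.3), np.float64(-144.9), np.float64(48.7)] rot [180.    0.   80.6] F [2.5 2.8 1.5] open 0.3 grip 1.587392109213397
wrist_force: [2.2, 2.2, 0.8]
t 15.4 stand mm [np.float64(-84.3), np.float64(-147.6), np.float64(48.6)] rot [-180.    -0.    80.7] F [2.2 2.2 0.8] open 0.1 grip 1.5282461524475366
```

```bash
python3 -m inch '[[[0,-2,0,0,0,0,0],[0,-1,0,0,0,0,0]]]' | grep wrist; python3 -m inch '[[[0,-2,0,0,0,0,0],[0,-1,0,0,0,0,0]]]' | grep wrist;  python3 where.py; python3 -m inch '[[[0,-2,0,0,0,0,0],[0,0,0,0,0,0,0]]]' | grep wrist; python3 where.py
```

```text
wrist_force: [3.6, 12.1, 2.5]
wrist_force: [6.0, 27.0, 3.7]
t 15.9 stand mm [np.float64(-84.3), np.float64(-149.7), np.float64(48.7)] rot [180.   -0.5  80.8] F [ 6.  27.   3.7] open -0.1 grip 13.662903159856796
wrist_force: [6.6, 34.6, 3.5]
t 16.15 stand mm [np.float64(-84.3), np.float64(-149.9), np.float64(48.8)] rot [180.   -0.7  80.9] F [ 6.6 34.6  3.5] open 0.4 grip 17.243055179715157
```

The force rose to 35 N at y = -149.7, so the carriage is home against the stop. Next I'll back off, rise, and go behind the knob.

```bash
python3 -m inch '[[[0,20,0,0,0,0,0],[0,0,0,-30,0,0,0],[0,0,0,-30,0,0,0],[0,0,-22,0,0,0,0],[0,0,-22,0,0,0,0],[0,0,0,15,0,0,0],[0,0,0,14,0,0,0],[0,0,0,0,0,0,0]]]' >/dev/null; python3 where.py -127 -162.5 78
python3 - <<'E'
from ov import *
a,b=np.cos(p[2]),np.sin(p[2])
for n in("side","top"):
  c=viewer.camera(n)
  for k,z in(("carriage_back",.065),("pointer_tip",.084),("lever_knob",.102)):
    for r in finder.mark_of(n,k)[:1]:
        d=atz(c,r["position"],z)[:2]-p[:2]
        print(n,k,round(r["conf"],2),np.round([1e3*(a*d[0]+b*d[1]),1e3*(-b*d[0]+a*d[1])],1))
E
```

```text
t 17.15 stand mm [np.float64(-129.0), np.float64(-135.6), np.float64(77.8)] rot [-179.8    0.    80.7] F [ 0.4 -0.3  0.1] open -0.1 grip 0.0
tool shift mm [np.float64(-26.9), np.float64(2.0), np.float64(-0.2)]
side carriage_back 0.83 [ -75.6 -155.9]
side pointer_tip 0.85 [ -39.8 -177.9]
side lever_knob 0.53 [-136.9 -196.5]
```

```bash
python3 -m inch '[[[0,-14,1,0,0,0,0],[0,-13,1,0,0,0,0],[0,-6,-2,0,0,0,0],[0,-6,-2,0,0,0,0]]]' |grep wrist; python3 where.py; python3 -m inch '[[[0,-12,-0.5,0,0,0,0],[0,-12,2.5,0,0,0,0],[0,-11,5.5,0,0,0,0],[0,-9,8,0,0,0,0],[0,0,0,0,0,0,0]]]'|grep wrist;  python3 where.py
```

```text
wrist_force: [1.5, 1.9, 0.6]
t 18.05 stand mm [np.float64(-130.3), np.float64(-175.0), np.float64(79.8)] rot [180.   -0.   80.6] F [1.5 1.9 0.6] open -0.0 grip 0.9735395014286041
wrist_force: [0.3, -0.1, 6.6]
t 18.68 stand mm [np.float64(-113.5), np.float64(-219.9), np.float64(80.5)] rot [179.9   0.   80.6] F [ 0.3 -0.1  6.6] open -0.1 grip 2.873062533326447
```

Fz is 6.6 N, so the tip may be riding on something. I'll rise straight up, move aside and look.

```bash
python3 -m inch '[[[0,0,0,-30,0,0,0],[0,0,0,-30,0,0,0],[0,50,-10,0,0,0,0],[0,50,0,0,0,0,0],[0,50,0,0,0,0,0],[0,40,0,0,0,0,0],[0,0,0,0,0,0,0]]]' >/dev/null; python3 where.py
python3 - <<'E'
from ov import *
a,b=np.cos(p[2]),np.sin(p[2])
for n in("side","top"):
  c=viewer.camera(n)
  for k,z in(("carriage_back",.065),("pointer_tip",.084),("lever_pivot",.102),("lever_knob",.102),("plank_end",.0825)):
    for r in finder.mark_of(n,k)[:1]:
        d=atz(c,r["position"],z)[:2]-p[:2]
        print(n,k,round(r["conf"],2),np.round([1e3*(a*d[0]+b*d[1]),1e3*(-b*d[0]+a*d[1])],1))
B=[(-105,-65,-158,-202,80,(0,0,255)),(-95,-75,-202,-216,75,(255,0,0))]
tp=np.array(bot.get_obs()["ee_pos"])
ov("side",250,150,80,110,5,B,[tp,tp+[0,0,.0176]],"pics/e1.png");ov("top",300,190,80,110,5,B,[],"pics/e2.png")
cv2.imwrite("pics/e.png",np.hstack([cv2.imread("pics/e1.png"),cv2.imread("pics/e2.png")]))
E
```

```text
t 19.55 stand mm [np.float64(-124.5), np.float64(-27.1), np.float64(139.5)] rot [-180.     0.    80.8] F [-0.3 -0.9 -0.7] open -0.1 grip 0.0
side carriage_back 0.49 [ -77.3 -160.1]
side pointer_tip 0.73 [ -39.  -179.9]
side lever_pivot 0.64 [ -89.4 -184. ]
side lever_knob 0.52 [-100.7 -213.3]
side plank_end 0.59 [  0.2 -88.8]
top carriage_back 0.69 [ -81.7 -148.6]
top pointer_tip 0.6 [ -46.1 -171.1]
top lever_pivot 0.47 [ -85.3 -181.7]
top lever_knob 0.5 [ -97.1 -222. ]
top plank_end 0.76 [-11.3 -85.5]
```

View pics/e.png

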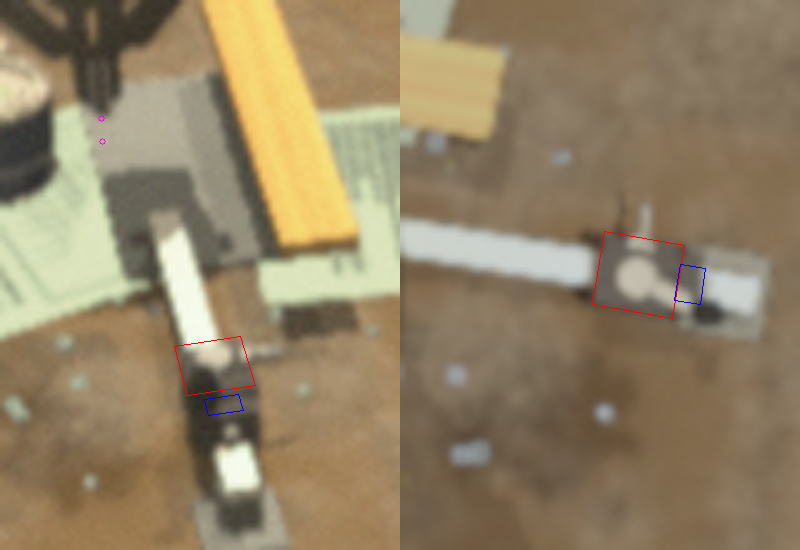

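Right crop: the carriage fills the home outline and the knob at (708,313) is at lever angle of about 70°. Left crop: the fingertip at (100,110) sits about 24 mm above the reported TCP. I'll finish the lever from the robot's side, lower down.

```bash
python3 -m inch '[[[0,-48,-14,0,0,0,0],[0,-49,0,0,0,0,0],[0,-49,0,0,0,0,0],[0,-49,0,0,0,0,0],[0,0,0,40,0,0,0],[0,0,0,32,0,0,0],[0,0,0,0,0,0,0]]]' >/dev/null; python3 where.py; python3 -m inch '[[[0,0,10,0,0,0,0],[0,0,8,0,0,0,0],[0,0,5,0,0,0,0]]]'|grep wrist;  python3 where.py -108 -224 68
```

```text
t 21.12 stand mm [np.float64(-140.4), np.float64(-223.3), np.float64(65.8)] rot [-1.798e+02 -1.000e-01  8.060e+01] F [ 0.4 -0.1  0.1] open -0.0 grip 0.0
wrist_force: [-3.2, -0.3, 2.2]
t 21.5 stand mm [np.float64(-114.9), np.float64(-223.7), np.float64(68.6)] rot [180.    0.   80.7] F [-3.2 -0.3  2.2] open -0.4 grip 1.0854687541723251
tool shift mm [np.float64(-0.3), np.float64(6.9), np.float64(0.6)]
```

```bash
python3 -m inch '[[[0,0,4,0,0,0,0],[0,0,2,0,0,0,0]]]'|grep wrist;  python3 -m inch '[[[0,0,2,0,0,0,0],[0,0,1,0,0,0,0]]]'|grep wrist;python3 where.py
```

```text
wrist_force: [-1.2, -0.8, -0.5]
wrist_force: [-1.7, -0.9, 0.2]
t 22.0 stand mm [np.float64(-106.9), np.float64(-223.6), np.float64(67.6)] rot [-180.    -0.    80.7] F [-1.7 -0.9  0.2] open 0.1 grip 0.7408341206610203
```

```bash
python3 -m inch '[[[0,0,2,0,0,0,0],[0,0,1,0,0,0,0]]]'|grep wrist;  python3 -m inch '[[[0,0,2,0,0,0,0],[0,0,1,0,0,0,0]]]'|grep wrist; python3 -m inch '[[[0,0,2,0,0,0,0],[0,0,0,0,0,0,0]]]'|grep wrist;python3 where.py
```

```text
wrist_force: [-10.3, -1.1, 4.4]
wrist_force: [-22.4, 0.3, 9.1]
wrist_force: [-27.8, 2.0, 12.4]
t 22.75 stand mm [np.float64(-103.8), np.float64(-223.8), np.float64(67.2)] rot [-179.4    0.    80.6] F [-27.8   2.   12.4] open 0.0 grip 14.035796821117401
```

The lever is at its hard stop (28 N). I'll back off, rise, open, and go over the plank's inner part.

```bash
python3 -m inch '[[[0,0,-15,0,0,0,0],[0,0,-20,0,0,0,0],[0,0,0,-40,0,0,0],[100,0,0,-40,0,0,0],[100,49,16,0,0,0,0],[100,49,16,0,0,0,0],[100,49,16,0,0,0,0],[100,49,16,0,0,0,0]]]' >/dev/null; python3 -m inch '[[[100,49,16,0,0,0,0],[100,49,16,0,0,0,0],[100,49,16,0,0,0,0],[100,49,16,0,0,0,0],[100,0,0,0,0,0,0]]]' >/dev/null; python3 where.py -1 168 40
python3 - <<'E'
from ov import *
a,b=np.cos(p[2]),np.sin(p[2])
for n in("top","side"):
  c=viewer.camera(n)
  for k,z in(("pointer_tip",.084),("lever_pivot",.102),("lever_knob",.102),("plank_end",.0825)):
    for r in finder.mark_of(n,k)[:1]:
        d=atz(c,r["position"],z)[:2]-p[:2]
        print(n,k,round(r["conf"],2),np.round(r["position"],1),np.round([1e3*(a*d[0]+b*d[1]),1e3*(-b*d[0]+a*d[1])],1))
  cv2.imwrite(f"pics/g_{n}.png",c["pixels"][:,:,::-1])
E
```

```text
t 24.38 stand mm [np.float64(-5.5), np.float64(171.7), np.float64(146.1)] rot [-179.9   -0.    80.9] F [-0.  -0.3  0.5] open 85.5 grip 0.0
tool shift mm [np.float64(-3.7), np.float64(4.5), np.float64(106.1)]
top pointer_tip 0.61 [349.2 230.5] [ -46.9 -179.2]
top lever_pivot 0.6 [348.9 241.8] [ -77.9 -182.6]
top lever_knob 0.45 [362.7 249. ] [ -90.4 -222. ]
top plank_end 0.66 [320.4 212.8] [-12.4 -93.5]
side pointer_tip 0.72 [309.8 218.7] [ -32.5 -179.1]
side lever_pivot 0.59 [289.6 216.9] [ -91.9 -178.5]
side lever_knob 0.49 [293.9 227.4] [ -88.  -225.1]
side plank_end 0.85 [315.1 198.1] [  4.1 -87.2]
```

The lever reads knob (-89,-223), i.e. in line with the rail and outward. I'll lower the open fingers astride the plank.

```bash
python3 -m inch '[[[100,-2,4.5,30,0,0,0],[100,-2,0,30,0,0,0],[100,0,0,16,0,0,0],[100,0,0,10,0,0,0],[100,0,0,0,0,0,0]]]' |grep wrist; python3 where.py; python3 -m inch '[[[100,0,0,10,0,0,0],[100,0,0,8,0,0,0],[100,0,0,0,0,0,0]]]'|grep wrist; python3 where.py -1 168 40
```

```text
wrist_force: [-0.3, 0.1, 0.7]
t 25.5 stand mm [np.float64(-1.3), np.float64(164.4), np.float64(61.7)] rot [-180.     0.    80.7] F [-0.3  0.1  0.7] open 85.2 grip 0.0
wrist_force: [-0.1, -0.7, -0.1]
t 25.88 stand mm [np.float64(-1.6), np.float64(164.2), np.float64(42.8)] rot [-179.9    0.    80.7] F [-0.1 -0.7 -0.1] open 85.3 grip 0.0
tool shift mm [np.float64(3.8), np.float64(0.6), np.float64(2.8)]
```

```bash
python3 -m inch '[[[50,0,0,0,0,0,0],[50,0,0,0,0,0,0],[50,0,0,0,0,0,0],[50,0,0,0,0,0,0],[50,0,0,0,0,0,0],[50,0,0,0,0,0,0]]]' 45; python3 where.py
```

```text
time: 26.62
ee_pos: [0.6207, 0.1771, 0.0443]
tcp_rot: [180.0, -0.0, 80.7]
wrist_force: [-0.1, -0.2, 5.8]
opening: 0.0491
grasp_force: 48.2
t 26.62 stand mm [np.float64(-0.9), np.float64(164.5), np.float64(44.3)] rot [180.   -0.   80.7] F [-0.1 -0.2  5.8] open 49.1 grip 48.193153738975525
```

The plank is gripped (49 mm, 48 N) and lightly preloaded down on the bar. I'll slide it outward 75 mm and then measure.

```bash
python3 -m inch '[[[50,-6,0,0,0,0,0],[50,-10,0,0,0,0,0],[50,-10,0,0,0,0,0],[50,-10,0,0,0,0,0]]]' |grep wrist; python3 -m inch '[[[50,-10,0,0,0,0,0],[50,-10,0,0,0,0,0],[50,-10,0,0,0,0,0],[50,-9,0,0,0,0,0],[50,0,0,0,0,0,0]]]'|grep wrist; python3 where.py;  python3 - <<'E'
from ov import *
a,b=np.cos(p[2]),np.sin(p[2])
S=lambda w:np.round([1e3*(a*(w[0]-p[0])+b*(w[1]-p[1])),1e3*(-b*(w[0]-p[0])+a*(w[1]-p[1]))],1)
for n in("top","side"):
  c=viewer.camera(n)
  for k,z in(("pointer_tip",.084),("plank_end",.0825)):
    for r in finder.mark_of(n,k)[:1]: print(n,k,round(r["conf"],2),np.round(r["position"],1),S(atz(c,r["position"],z)))
  hsv=cv2.cvtColor(c["pixels"],cv2.COLOR_RGB2HSV)
  m=((hsv[...,0]>12)&(hsv[...,0]<28)&(hsv[...,1]>85)&(hsv[...,2]>150)).astype(np.uint8)
  q=proj(c,T(p,(0,-.1,.09))).astype(int); _,l=cv2.connectedComponents(m); lab=l[q[1],q[0]]; print(lab)
  if lab:
    v,u=np.nonzero(l==lab); P=np.array([S(atz(c,(x,y),.09)) for x,y in zip(u,v)]); e=P[P[:,1]<-100]
    print("x range",np.percentile(e[:,0],[2,98]),"min y",e[:,1].min(), "edge by x",[round(e[(e[:,0]>x0)&(e[:,0]<x0+12),1].min(),1) for x0 in(-24,-12,0,12)])
    for lo,hi in((-150,-125),(-60,-30),(0,40)):
        s=P[(P[:,1]>lo)&(P[:,1]<hi)]; print(lo,hi,s[:,0].min(),s[:,0].max()) if len(s) else 0
ov("top",280,190,100,75,4,[(-25,25,-165,135,90,(255,0,255))],[T(p,(-.043,-.18,.084))],"pics/f1.png");ov("side",270,165,100,75,4,[(-25,25,-165,135,90,(255,0,255))],[T(p,(-.043,-.18,.084))],"pics/f2.png")
cv2.imwrite("pics/f.png",np.hstack([cv2.imread("pics/f1.png"),cv2.imread("pics/f2.png")]))
E
```

```text
wrist_force: [1.0, 4.9, 4.9]
wrist_force: [-0.9, -2.1, 6.8]
t 27.75 stand mm [np.float64(-0.9), np.float64(88.8), np.float64(44.3)] rot [179.9   0.   80.6] F [-0.9 -2.1  6.8] open 49.1 grip 48.388550877571106
top pointer_tip 0.6 [349.8 231. ] [ -47.9 -181.1]
top plank_end 0.9 [345.2 216.4] [ -10.6 -162.2]
4
x range [-26.206  23.306] min y -165.2 edge by x [np.float64(-164.4), np.float64(-165.2), np.float64(-164.8), np.float64(-164.8)]
-150 -125 -27.0 24.3
-60 -30 -26.7 22.1
0 40 -28.1 20.8
side pointer_tip 0.72 [308.1 215.8] [ -34.7 -165.4]
44
x range [-272.2    219.872] min y -475.9 edge by x [np.float64(-416.1), np.float64(-403.8), np.float64(-404.4), np.float64(-396.7)]
-150 -125 -203.9 23.6
-60 -30 -27.3 24.4
0 40 -27.4 24.0
```

View pics/f.png

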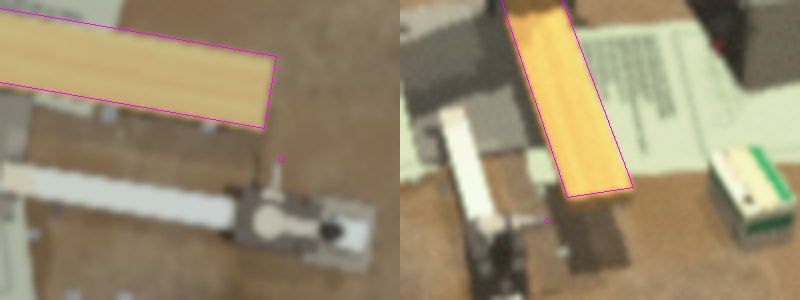

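The plank end is at about -165 in both views, flush with the overlay and straight, and the pointer stands at about u=277 in the left crop. I'll take subpixel profiles of the pointer and plank end in the same pictures.

```bash
cat > prof.py <<'E'
from ov import *
ys=np.arange(-205,-140,.5)
def prof(c,xs,z):
    g=c["pixels"].astype(np.float32); uv=np.array([[proj(c,T(p,(x/1e3,y/1e3,z))) for y in ys] for x in xs],np.float32)
    return cv2.remap(g,uv[...,0],uv[...,1],cv2.INTER_CUBIC).mean(0)
for n in("top","side"):
    c=viewer.camera(n)
    for xs in((-61,-57),(-56,-52),(-51,-47)):
        a=prof(c,np.arange(xs[0],xs[1]+1),.084).mean(1); i=(ys<-166)&(ys>-194); base=np.interp(ys,[-194,-166],[a[ys==-194][0],a[ys==-166][0]]); w=np.clip(a-base,0,None)*i
        print(n,xs,"pointer centroid",round((w*ys).sum()/w.sum(),1),"peak",ys[w.argmax()],round(w.max()))
    for xs in((-20,-8),(-6,6),(8,20)):
        r=prof(c,np.arange(*xs),.09); a=r[:,0]-r[:,2]; hi=np.median(a[ys>-153]); lo=np.median(a[ys<-195])
        k=np.nonzero(a>(hi+lo)/2)[0][0]; print(n,xs,"end",ys[k],round(hi),round(lo))
E
python3 prof.py
```

```text
top (-61, -57) pointer centroid -178.3 peak -179.5 56
top (-56, -52) pointer centroid -178.0 peak -179.0 55
top (-51, -47) pointer centroid -177.1 peak -178.5 45
top (-20, -8) end -164.0 75 48
top (-6, 6) end -164.0 78 43
top (8, 20) end -164.0 74 39
side (-61, -57) pointer centroid -176.0 peak -176.5 49
side (-56, -52) pointer centroid -176.2 peak -177.0 39
side (-51, -47) pointer centroid -175.9 peak -176.5 20
side (-20, -8) end -172.0 133 32
side (-6, 6) end -171.0 133 39
side (8, 20) end -169.0 131 68
```

```bash
python3 -m inch '[[[50,-5,0,0,0,0,0],[50,-5,0,0,0,0,0],[50,-3,0,0,0,0,0],[50,0,0,0,0,0,0],[50,0,0,0,0,0,0]]]' |grep wrist; python3 where.py; sed -i 's/ys<-195/ys<-196/' prof.py
cat >> prof.py <<'E'
    r=prof(c,np.arange(-15,16),.09).astype(int); print([(float(y),*v) for y,v in zip(ys[16:80:4],r[16:80:4])])
E
python3 prof.py
```

```text
wrist_force: [0.5, 1.7, 6.0]
t 28.88 stand mm [np.float64(-0.9), np.float64(76.7), np.float64(44.3)] rot [179.9  -0.   80.7] F [0.5 1.7 6. ] open 49.1 grip 48.28457057476044
top (-61, -57) pointer centroid -178.3 peak -179.5 55
top (-56, -52) pointer centroid -178.4 peak -179.0 53
top (-51, -47) pointer centroid -177.5 peak -178.5 41
top (-20, -8) end -176.0 76 48
top (-6, 6) end -176.0 78 43
top (8, 20) end -176.5 74 39
[(-197.0, np.int64(130), np.int64(111), np.int64(86)), (-195.0, np.int64(129), np.int64(110), np.int64(86)), (-193.0, np.int64(130), np.int64(111), np.int64(86)), (-191.0, np.int64(131), np.int64(112), np.int64(87)), (-189.0, np.int64(132), np.int64(113), np.int64(88)), (-187.0, np.int64(133), np.int64(114), np.int64(89)), (-185.0, np.int64(132), np.int64(114), np.int64(89)), (-183.0, np.int64(130), np.int64(112), np.int64(88)), (-181.0, np.int64(128), np.int64(110), np.int64(86)), (-179.0, np.int64(133), np.int64(114), np.int64(87)), (-177.0, np.int64(151), np.int64(131), np.int64(95)), (-175.0, np.int64(176), np.int64(154), np.int64(108)), (-173.0, np.int64(191), n
[... 620 characters left out ...]
1.0, np.int64(117), np.int64(93), np.int64(59)), (-189.0, np.int64(117), np.int64(92), np.int64(57)), (-187.0, np.int64(122), np.int64(95), np.int64(57)), (-185.0, np.int64(133), np.int64(103), np.int64(60)), (-183.0, np.int64(156), np.int64(121), np.int64(68)), (-181.0, np.int64(186), np.int64(144), np.int64(79)), (-179.0, np.int64(214), np.int64(168), np.int64(91)), (-177.0, np.int64(232), np.int64(187), np.int64(101)), (-175.0, np.int64(241), np.int64(200), np.int64(107)), (-173.0, np.int64(245), np.int64(208), np.int64(112)), (-171.0, np.int64(246), np.int64(211), np.int64(113)), (-169.0, np.int64(247), np.int64(212), np.int64(113)), (-167.0, np.int64(246), np.int64(212), np.int64(113))]
```

```bash
cat > prof2.py <<'E'
from ov import *
def edge(c,px,y0,x0,x1):
    ys=np.arange(y0-14,y0+14,.25); uv=np.array([[proj(c,T(p,(x/1e3,y/1e3,.09))) for y in ys] for x in range(x0,x1)],np.float32)
    r=cv2.remap(px.astype(np.float32),uv[...,0],uv[...,1],cv2.INTER_CUBIC).mean(0)[:,0]
    r=cv2.GaussianBlur(r[:,None],(1,9),0).ravel(); i=np.argmax(np.gradient(r)[4:-4])+4; return ys[i],round(r[0]),round(r[-1])
def wid(c,px,y):
    xs=np.arange(-45,45,.25); uv=np.array([[proj(c,T(p,(x/1e3,yy/1e3,.09))) for x in xs] for yy in range(y-8,y+9)],np.float32)
    r=cv2.remap(px.astype(np.float32),uv[...,0],uv[...,1],cv2.INTER_CUBIC).mean(0); r=(r[:,0]-r[:,2]); g=np.gradient(r); return xs[g.argmax()],xs[g.argmin()]
for n in("top","side"):
    c=viewer.camera(n); g=cv2.imread(f"pics/g_{n}.png")[:,:,::-1]
    print(n,"before",[edge(c,g,-90,a,a+12) for a in(-18,-6,6)],[wid(c,g,y) for y in(-70,-20,40,100)])
    print(n,"now",[edge(c,c["pixels"],-178,a,a+12) for a in(-18,-6,6)],[wid(c,c["pixels"],y) for y in(-150,-100,-50,0)])
E
python3 prof2.py
```

```text
top before [(np.float64(-88.25), 128, 195), (np.float64(-88.75), 124, 195), (np.float64(-88.25), 132, 195)] [(np.float64(-28.25), np.float64(23.75)), (np.float64(-27.0), np.float64(22.25)), (np.float64(-28.5), np.float64(23.75)), (np.float64(-28.25), np.float64(23.5))]
top now [(np.float64(-176.25), 134, 198), (np.float64(-176.25), 128, 198), (np.float64(-176.5), 131, 198)] [(np.float64(-28.25), np.float64(24.25)), (np.float64(-28.75), np.float64(23.5)), (np.float64(-28.0), np.float64(23.0)), (np.float64(-28.75), np.float64(22.75))]
side before [(np.float64(-93.5), 144, 247), (np.float64(-94.25), 130, 246), (np.float64(-93.75), 130, 246)] [(np.float64(-27.5), np.float64(24.25)), (np.float64(-27.25), np.float64(24.25)), (np.float64(-27.25), np.float64(24.75)), (np.float64(-27.0), np.float64(26.0))]
side now [(np.float64(-182.0), 111, 247), (np.float64(-181.25), 114, 247), (np.float64(-182.0), 128, 247)] [(np.float64(-26.0), np.float64(25.25)), (np.float64(-27.0), np.float64(24.25)), (np.float64(-27.5), np.float64(23.75)), (np.float64(-27.75), np.float64(24.25))]
```

The 5 mm offset between cameras was the same before gripping, so it's systematic and the plank is still flat and straight. The top view, which is insensitive to height, leaves about 2.3 mm to go.

```bash
python3 -m inch '[[[50,-1.3,0,0,0,0,0],[50,-1.2,0,0,0,0,0],[50,0,0,0,0,0,0],[50,0,0,0,0,0,0]]]' |grep wrist; python3 where.py; python3 prof2.py | grep now; python3 prof.py | grep top
```

```text
wrist_force: [-0.4, 3.9, 6.2]
t 29.57 stand mm [np.float64(-0.9), np.float64(74.6), np.float64(44.3)] rot [ 1.799e+02 -1.000e-01  8.070e+01] F [-0.4  3.9  6.2] open 49.0 grip 48.28088700771332
top now [(np.float64(-178.5), 134, 198), (np.float64(-178.5), 129, 198), (np.float64(-178.25), 131, 198)] [(np.float64(-28.25), np.float64(24.25)), (np.float64(-28.75), np.float64(23.5)), (np.float64(-28.0), np.float64(23.0)), (np.float64(-28.5), np.float64(22.75))]
side now [(np.float64(-183.5), 115, 247), (np.float64(-184.5), 114, 247), (np.float64(-183.5), 124, 247)] [(np.float64(-26.0), np.float64(25.25)), (np.float64(-27.0), np.float64(24.25)), (np.float64(-27.5), np.float64(23.75)), (np.float64(-27.75), np.float64(24.25))]
top (-61, -57) pointer centroid -178.3 peak -179.5 55
top (-56, -52) pointer centroid -178.2 peak -179.0 54
top (-51, -47) pointer centroid -177.3 peak -178.5 42
top (-20, -8) end -178.5 76 48
top (-6, 6) end -178.5 78 43
top (8, 20) end -178.0 74 39
```

The end is level with the pointer (-178.4 for both), and the plank is held down with about 6 N. Handing in.

```bash
python3 -c "
from workcell import bot
print(bot.job_done())"
```

```text
the job is handed in; nothing more can be done
None
```

I handed in the job at about 30 s with the carriage home against its stop and the lever locked outward. The plank's end is level with the pointer tip to about 1 mm in the top view, flat and straight on the bar, and the gripper still holds its inner part down. The first carriage push rode over the block and had to be redone, and the side camera put the end about 7 mm past the tip; I trusted the top view.

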